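# Lay out the dressing station

### The arm

A 6-joint arm with a two-finger parallel gripper is mounted at the origin on the work surface; the furniture and walls round the work are solid. World frame = base frame: x ahead of the robot, y to its left, z up, the work surface at z = 0. Lengths are in m, angles in rad, forces in N, time in s.
With the tool pointing down it reaches from about 0.375 to 0.975 m from the base axis. Payload 3.8 kg.
Tool frame: the origin (TCP) lies between the finger pads, 19 mm behind the fingertips; this is the grasp point; z points along the fingers, y is the line along which they close (so a half turn about z gives the same grasp; the last joint's range is limited). The gripper opens to 85 mm and grips with 20 to 120 N. Pads are 22 mm wide; open, the fingers measure 114 mm over their backs; the gripper's body (76 mm by 85 mm) begins 54 mm behind the grasp point. The pads swing forward as they close: fully open they stand 13 mm farther back than shut.
Start: joints at [-1.308, 0.264, 1.604, -0, 1.274, -0.037], TCP at [0.199, -0.645, 0.25] pointing down, gripper open.
Joint ranges: [-2.63, 2.63], [-0.94, 2.18], [0.31, 2.57], [-1.31, 4.45], [0, 2.66], [-2.55, 2.55]. Speed limits (rad/s): [2.57, 2.57, 3.14, 3.14, 3.14, 3.14].

### API

Orientations are given as a rotation vector (axis times angle).
In Python, from workcell import bot gives the robot as it stands. The module is installed in compiled form; this text tells all that it offers.
- The arm moves only by the tool jog_arm, called after ">>>" as name(argument=value, ...) on one line, values as JSON. Schema: {"type":"object","properties":{"plan":{"type":"object","properties":{"sx":{"type":"array","items":{"type":"number"},"minItems":1,"maxItems":5},"sy":{"type":"array","items":{"type":"number"},"minItems":1,"maxItems":5},"sz":{"type":"array","items":{"type":"number"},"minItems":1,"maxItems":5},"yaw":{"type":"array","items":{"type":"number"},"minItems":1,"maxItems":5}},"additionalProperties":false,"required":["sx","sy","sz","yaw"]},"jaw":{"type":"number"},"grip_force":{"type":"number"},"only":{"type":"string"},"quiet":{"type":"boolean"},"lines":{"type":"string"}},"required":["plan"],"additionalProperties":false}. plan is an object with one list for each field, all of the same length, 1 to 5, a row being the entries at one place: sx, sy, sz (the shift in m), yaw (a turn about the tool's z in rad); each row shifts and turns the commanded pose from where the row before left it, along the tool's axes as they then stand; what a row does not reach is not made up. A row lasts 1/8 s, in which the tool goes at most 0.0625 m and 0.188 rad, less where a joint would pass 70% of its speed; a pose out of reach is approached as far as the arm can. jaw is the opening from 0.0 (shut) to 1.0 (fully open), set as the call begins (left out keeps the last). The fingers move at their own pace and stop on an object; grip_force is the grip in N (left out, the last holds). Time passes only in rows, so rows that do not move let the fingers close. The tool returns the time, the measured TCP pose, the force, the opening and the grip force at its end. only (a regular expression) keeps the lines of the reply that match it, lines (a string "A,B") keeps lines A to B, and quiet returns only ok. Input that does not fit is refused with a message, and nothing moves.
- bot.read_state(): the state, without advancing time (a new reading comes with each control period).
- bot.read_camera(name): name is "side" or "top"; returns the picture (420x560x3 uint8, red, green, blue); there is no depth.
- bot.camera_info(name): a dict with "intrinsics" (3x3 intrinsics, pixels), "k1" (the pictures are not rectified: a ray, as slopes to the right and down, at radius r is drawn at 1 + k1 r^2 times it, then the intrinsics apply), "extrinsics" (4x4, takes a point from camera to world coordinates). Camera axes: x right, y down, z forward; pixel columns grow to the right and rows downward; lengths in m; the calibration is good to about 2 mm. A picture is of the moment at which its call begins. camera_info takes no time and is no camera call.
- bot.finish_job(): hands the job in; it is judged then, once.
Trained networks look in the newest picture that a camera, given by its name, has taken for a name from the list of things; names that differ only in an ending like _2 or _b are one class to them, and where a whole thing is asked for, a point or a joint stands for the part that bears it (a point fixed in the world has none). Each returns a list of dicts, best first, with "conf" (0 to 1); they miss things now and then, are a little off and sometimes report something else, mostly with a low value. They report only what shows in the picture. A call takes as long as a camera call. They do not tell look-alikes from the thing itself.
- bot.search_frame(camera, thing): "box" ([left, top, right, bottom] in pixels, round what is visible of it).
- bot.regions_of(camera, thing): "pixels" (420x560 bool, what is visible of it) and "box" ([left, top, right, bottom] in pixels, round what is visible of it).
- bot.spot_point(camera, thing): "pixel" ([row, column] in pixels: a listed point, or the origin of a listed thing).
The state is a dict: "time": time; "q": joint angles; "joint_vel": joint speeds; "joint_torque": joint torques, N m; "tool_pos": TCP position; "tcp_rot": TCP orientation; "wrist_force": force on the tool from outside, world axes, zero at the start; "torque": the same for the moment, N m; "width": opening from 0.0 (shut) to 1.0 (fully open); "grip_force": force on a finger pad.
Only numpy, scipy, OpenCV 4.12 (cv2) and the standard library are available. Lean on these libraries where they do the work, as an engineer would, in place of code of your own. Each camera call takes 0.05 s, during which the arm holds its last target. There are 200 camera calls.

### The job

Get the dressing station ready: stand the pepper mill in the large round wooden coaster, the little green oil bottle in the small round one and the salt shaker in the square one, and lay the lemon in the oval dish. Everything must sit fully down in the well of its holder, the lemon near the middle of its dish, and the mill, bottle and shaker upright; put the things down gently, never let one of the three fall over, and leave the small dark pot in front of the row where it is.

Things in the scene. Friction and masses are not known exactly. Their poses are not given: they have to be found in the camera images.
- pepper_mill: Loose dark-wood pepper mill, round, upright, 160 mm tall, 180 g. Body 58 across at the foot, 48 at 115 height; above it the head, 50 across at 130 height, fixed; then a small finial 12 across. Origin: centre of the underside; z up its axis. Grasp the head at 125 height.
- green_bottle: Loose small green glass oil bottle, no cap, upright, 92 mm tall, 110 g. Round body 36 across up to 30 height; above that treat it as a solid cone narrowing to 19 at the mouth. Origin: centre of the underside; z up its axis. Grasp with the TCP about 43 over its underside.
- lemon_middle (a point): Middle of the loose yellow lemon: 71 long (along x), 53 across (y), 51 high (z), 85 g. It lies on the worktop with its middle 25.5 above it, long axis within 0.6 rad of world x at the start. Handiest grasp: across its 53 mm width, slightly above the middle. Grip it with the TCP about 33 over the surface under it.
- large_coaster: Fixed round wooden coaster, 92 across and 20 high, with a round well 74 across whose floor is 8 above the worktop. Origin: centre of its underside. Holder for the pepper mill.
- small_coaster: Fixed round wooden coaster, 70 across and 20 high, with a round well 52 across whose floor is 8 above the worktop. Origin: centre of its underside. Holder for the green bottle.
- oval_dish: Fixed oval wooden dish with rounded ends, 111 long (along x) and 85 wide (y); the well is 95 by 69 inside, its floor 6 and its rounded lip 13 above the worktop. Origin: centre of its underside. Holder for the lemon, which fits only lengthwise; the dish's long axis lies within 0.5 rad of world y.
- salt_shaker: Loose salt shaker, clear glass with salt inside and a light grey perforated cap, round, upright, 90 mm tall, 44 across, the cap (above 74 height) 34 across, 100 g. Origin: centre of the underside; z up its axis. Grasp with the TCP about 46 over its underside. Mill, shaker, bottle, lemon and the four holders share eight places, in any order: six in a far row, two nearer on the left.
- square_coaster: Fixed square wooden coaster, 78 by 78 and 20 high, with a square well 60 by 60 whose floor is 8 above the worktop; its sides run along its x and y. Origin: centre of its underside. Holder for the salt shaker.
- pinch_pot: Loose small dark pot with a steel rim, a bystander, 50 mm across, 29 high, in the middle just in front of the far row; leave it where it is. Origin: centre of its underside.
There are look-alikes about, which are no part of the job. Of the things that look like the green_bottle, the middle-sized one is meant.

How it is judged:
By the outcome, as a careful person would: the job done as asked, in the order asked, and still so for the second after the job is handed in, with the robot touching nothing.
It also fails if it takes over 125 s, if anything falls off the work surface, if the arm or the gripper's body presses on something with over 40 N, if the wrist force passes 120 N, or if a joint passes its speed limit or range.

## Working session

There is one attempt and no reset: what is moved stays moved. The work goes in short steps, Python scripts to look and compute and a tool call to move; the robot and the scene stay as the last step left them, time stands still between calls to the robot, and variables do not carry over. Pictures are saved under pics/ and viewed, at most 14 in all, crops included, and the job is handed in when it is done.

```bash
mkdir -p pics
```

Run:
```python
from workcell import bot
import cv2
for c in("top","side"):
    im=bot.read_camera(c); cv2.imwrite(f"pics/{c}0.png",im[:,:,::-1])
    i=bot.camera_info(c); print(c,i)
    for t in "pepper_mill green_bottle lemon_middle large_coaster small_coaster oval_dish salt_shaker square_coaster pinch_pot".split():
        print(t,[( [round(float(v)) for v in d["box"]],round(d["conf"],2)) for d in bot.search_frame(c,t)], [([round(float(v)) for v in d["pixel"]],round(d["conf"],2)) for d in bot.spot_point(c,t)])
print(bot.read_state())
```

```text
top {'intrinsics': array([[380.02180577,   0.        , 276.94492518],
       [  0.        , 380.02180577, 208.8437285 ],
       [  0.        ,   0.        ,   1.        ]]), 'k1': -0.08838825174534083, 'extrinsics': array([[ 2.23605470e-02, -9.78227219e-01,  2.06328654e-01,
         2.22647147e-01],
       [-9.99739594e-01, -2.28192715e-02,  1.56506234e-04,
         8.89595241e-02],
       [ 4.55517091e-03, -2.06278424e-01, -9.78482735e-01,
         8.84137139e-01],
       [ 0.00000000e+00,  0.00000000e+00,  0.00000000e+00,
         1.00000000e+00]])}
pepper_mill [([111, 146, 158, 189], 0.77)] [([175, 146], 0.78)]
green_bottle [([127, 244, 160, 263], 0.81), ([160, 211, 183, 226], 0.72)] [([255, 150], 0.79), ([221, 173], 0.72), ([256, 194], 0.54)]
lemon_middle [([188, 162, 210, 184], 0.96)] [([172, 197], 0.96)]
large_coaster [([342, 160, 378, 196], 0.62)] [([180, 360], 0.63)]
small_coaster [([392, 164, 421, 195], 0.93)] [([182, 408], 0.8)]
oval_dish [([226, 156, 275, 191], 0.83)] [([175, 251], 0.69)]
salt_shaker [([295, 161, 312, 183], 0.88)] [([176, 301], 0.55)]
square_coaster [([215
[... 1399 characters left out ...]
'time': 1.9, 'q': array([-1.30790473e+00,  2.63890003e-01,  1.60400748e+00, -4.17783245e-05,
        1.27370589e+00, -3.68718484e-02]), 'joint_vel': array([-9.08064443e-05, -2.19382100e-03, -5.94261590e-04, -4.19739313e-04,
        5.46346225e-04, -1.48777754e-03]), 'joint_torque': array([ 5.14035764e-04, -5.15047896e+01, -3.67712724e+01, -1.01510686e-04,
        9.18825863e-04,  2.64109639e-05]), 'tool_pos': array([ 0.19932451, -0.64488734,  0.24998242]), 'tcp_rot': array([-3.10636251e+00, -4.69124410e-01,  6.42490980e-05]), 'wrist_force': array([-0.37448709,  0.22526037, -1.35273788]), 'torque': array([-0.02081036, -0.04066308,  0.0142291 ]), 'grip_force': 0.0, 'width': 0.9960059935223128}
```

View pics/top0.png

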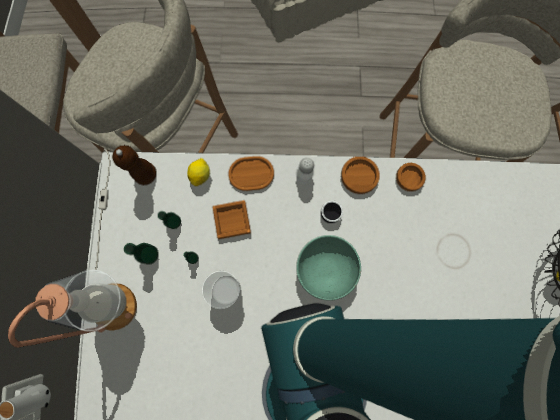

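View pics/side0.png

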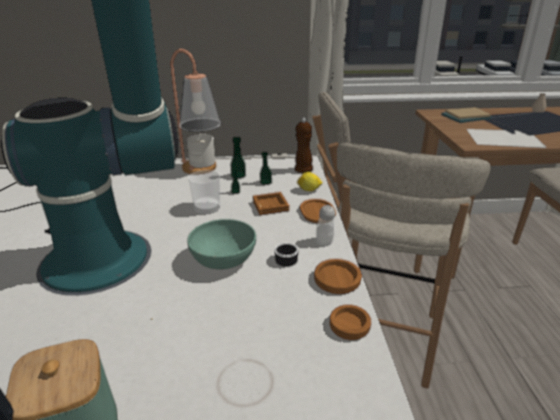

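The top view shows, left to right in the far row: mill foot (145,175), lemon (198,172), oval dish (251,174), shaker (306,172), large coaster (360,175) and small coaster (410,177). Nearer are the middle-sized bottle (171,221) and the square coaster (232,220). The big and small bottle look-alikes sit at (145,254) and (192,258). The side view agrees.

Create h.py:
```python
import numpy as np, cv2
from scipy.optimize import least_squares
from workcell import bot
def proj(c,P):
    i=bot.camera_info(c); E=np.linalg.inv(i["extrinsics"]); p=np.c_[P,np.ones(len(P))]@E.T
    s=p[:,:2]/p[:,2:3]; s=s*(1+i["k1"]*(s**2).sum(1,keepdims=True)); K=i["intrinsics"]
    return s@K[:2,:2].T+K[:2,2]
A=np.linspace(0,2*np.pi,48,endpoint=False); C=np.c_[np.cos(A),np.sin(A)]
def rings(l): return np.vstack([np.c_[C*r,np.full(48,z)] for r,z in l])/1000
L=np.linspace(-1,1,15)
def stad(a,b,z): # half length a, half width b
    p=C*b; p=p+np.c_[np.sign(p[:,0]+1e-9)*(a-b),0*p[:,0]]; return np.c_[p,np.full(48,z)]/1000
M=dict(pepper_mill=rings([(29,0),(24,115),(25,130),(20,145),(6,150),(6,160)]),
 green_bottle=rings([(18,0),(18,30),(9.5,92)]),
 lemon_middle=np.vstack([np.c_[35.5*np.full(48,x),C*np.sqrt(1-x*x)*[26.5,25.5]] for x in L])/1000+[0,0,.0255],
 large_coaster=rings([(46,0),(46,20)]),small_coaster=rings([(35,0),(35,20)]),
 oval_dish=np.vstack([stad(55.5,42.5,0),stad(52,39,13)]),
 salt_shaker=rings([(22,0),(22,74),(17,76),(17,90)]),
 square_coaster=np.array([[x,y,z] for x in(-39,39) for y in(-39,39) for z in(0,20)])/1000,
 pinch_pot=rings([(25,0),(25,29)]))
YAW={'lemon_middle':0.,'oval_dish':np.pi/2,'square_coaster':0.}
def pose(P,v):
    a=v[2] if len(v)>2 else 0; R=np.array([[np.cos(a),-np.sin(a),0],[np.sin(a),np.cos(a),0],[0,0,1]])
    return P@R.T+[v[0],v[1],0]
def feat(m):  # centroid, box via hull
    h=cv2.convexHull(m.astype(np.float32)); q=cv2.moments(h); a=q['m00']
    c=np.array([q['m10']/a,q['m01']/a]); x,y=h[:,0,0],h[:,0,1]
    return np.r_[x.min(),y.min(),x.max(),y.max(),c,c,(q['mu20']-q['mu02'])/a/5,q['mu11']/a/2.5]
def locate(t,cams=("top","side"),near=None,snap=True):
    """fit x,y(,yaw) of the model to network masks; near: dict cam->(col,row)"""
    F={}
    for c in cams:
        if snap: bot.read_camera(c)
        rs=bot.regions_of(c,t)
        if near and c in near: rs=[r for r in rs if np.hypot(*(np.array([(r['box'][0]+r['box'][2])/2,(r['box'][1]+r['box'][3])/2])-near[c]))<15]
        if not rs: print(t,c,'none'); continue
        m=rs[0]['pixels'].astype(np.uint8)
        n,l,s,_=cv2.connectedComponentsWithStats(m); m=l==1+np.argmax(s[1:,4])
        v,u=np.nonzero(m); p=np.c_[u,v]
        p=np.vstack([p+d for d in((-.5,-.5),(.5,-.5),(-.5,.5),(.5,.5))]); F[c]=feat(p)
    out=[]
    for cs in ([list(F)] if len(F)==1 else [list(F)]+[[c] for c in F]):
        f=lambda v: np.concatenate([F[c]-feat(proj(c,pose(M[t],v))) for c in cs])
        r=least_squares(f,[.7,.1]+([YAW[t]] if t in YAW else []),loss='soft_l1',diff_step=1e-4,x_scale=.1)
        out.append((cs,r.x.round(4).tolist(),round(float(np.abs(r.fun).mean()),2)))
    return out
def togo(x,y,z,yaw=None):
    s=bot.read_state(); R=cv2.Rodrigues(np.array(s['tcp_rot']))[0]; cur=np.arctan2(R[1,0],R[0,0])
    t=0 if yaw is None else -((yaw-cur+np.pi)%(2*np.pi)-np.pi)
    print('t',round(s['time'],2),'yaw',cur.round(3),'q1,q6',s['q'][[0,5]].round(2),'d tool',(R.T@(np.array([x,y,z])-s['tool_pos'])).round(4),'turn',round(t,3))
```

Run:
```python
from h import *
near=dict(green_bottle={'top':(171,218),'side':(265,169)},large_coaster={'side':(338,276)},square_coaster={'top':(232,220),'side':(271,203)},small_coaster={'side':(350,324)})
first=1
for t in M:
    for o in locate(t,near=near.get(t),snap=first): print(t,o)
    first=0
```

```text
pepper_mill (['top', 'side'], [0.4896, 0.415], 0.92)
pepper_mill (['top'], [0.4883, 0.4149], 0.76)
pepper_mill (['side'], [0.4914, 0.4157], 0.89)
green_bottle (['top', 'side'], [0.373, 0.334], 0.71)
green_bottle (['top'], [0.3714, 0.3336], 0.56)
green_bottle (['side'], [0.3747, 0.3366], 0.48)
lemon_middle (['top', 'side'], [0.4898, 0.2771, -0.197], 0.52)
lemon_middle (['top'], [0.4883, 0.2767, -0.0], 0.51)
lemon_middle (['side'], [0.492, 0.2798, -0.0], 0.33)
large_coaster (['top', 'side'], [0.4977, -0.108], 0.91)
large_coaster (['top'], [0.4953, -0.1093], 0.72)
large_coaster (['side'], [0.4994, -0.1044], 0.4)
small_coaster (['top', 'side'], [0.4964, -0.2311], 0.83)
small_coaster (['top'], [0.4934, -0.2319], 0.5)
small_coaster (['side'], [0.4975, -0.23], 0.42)
oval_dish (['top', 'side'], [0.495, 0.1564, 1.4259], 1.9)
oval_dish (['top'], [0.4968, 0.1542, 1.6811], 0.5)
oval_dish (['side'], [0.49, 0.1667, 1.3781], 1.56)
salt_shaker (['top', 'side'], [0.4941, 0.0274], 1.0)
salt_shaker (['top'], [0.4932, 0.0279], 0.67)
salt_shaker (['side'], [0.4945, 0.0259], 1.18)
square_coaster (['top', 'side'], [0.3808, 0.1963, -0.0029], 1.08)
square_coaster (['top'], [0.3792, 0.1957, 0.0], 0.84)
square_coaster (['side'], [0.3826, 0.1994, 0.0], 0.95)
pinch_pot (['top', 'side'], [0.4029, -0.0354], 0.49)
pinch_pot (['top'], [0.4013, -0.0362], 0.2)
pinch_pot (['side'], [0.4042, -0.0332], 0.13)
```

```bash
sed -i "s/'lemon_middle':0./'lemon_middle':0.1/;s/'square_coaster':0./'square_coaster':0.1/;s/diff_step=1e-4,x_scale=.1/diff_step=1e-3,x_scale=.1/" h.py
```

Run:
```python
from h import *
for t,n in(('lemon_middle',None),('oval_dish',None),('square_coaster',{'top':(232,220),'side':(271,203)})):
    for o in locate(t,near=n,snap=False): print(t,o)
im=cv2.imread('pics/top0.png')[140:260,100:300].copy()
im=cv2.resize(im,None,fx=4,fy=4,interpolation=cv2.INTER_CUBIC)
for t,v in dict(lemon_middle=(.4898,.2771,0),oval_dish=(.4968,.155,1.68),square_coaster=(.3808,.1963,0.),green_bottle=(.373,.334),pepper_mill=(.4896,.415)).items():
    p=(proj('top',pose(M[t],v))-[100,140]+.5)*4
    cv2.polylines(im,[cv2.convexHull(p.astype(np.float32)).astype(int)],True,(255,0,255),1)
cv2.imwrite('pics/c1.png',im)
```

```text
lemon_middle (['top', 'side'], [0.4898, 0.2771, -0.1944], 0.52)
lemon_middle (['top'], [0.4883, 0.2767, -0.1521], 0.41)
lemon_middle (['side'], [0.4918, 0.2798, -0.3923], 0.21)
oval_dish (['top', 'side'], [0.495, 0.1564, 1.4258], 1.9)
oval_dish (['top'], [0.4968, 0.1542, 1.6812], 0.5)
oval_dish (['side'], [0.49, 0.1667, 1.3768], 1.56)
square_coaster (['top', 'side'], [0.3806, 0.1966, 0.1726], 0.54)
square_coaster (['top'], [0.3792, 0.1959, 0.1734], 0.41)
square_coaster (['side'], [0.3821, 0.2, 0.1806], 0.21)
```

View pics/c1.png

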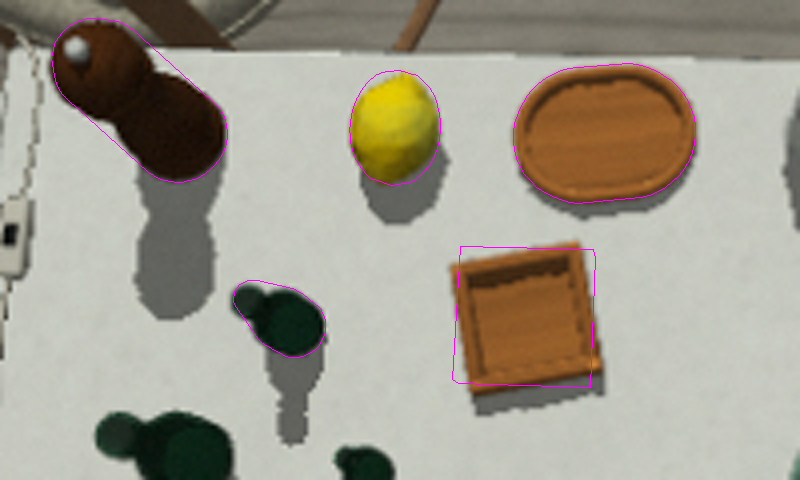

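The overlays fit: square coaster yaw is +0.17, dish 1.68 and lemon about −0.2. Positions from the two cameras agree to about 3 mm. I start by turning the tool so it closes along world x.

>>> jog_arm(plan={"sx":[0, 0, 0, 0, 0], "sy":[0, 0, 0, 0, 0], "sz":[-0.012, -0.012, -0.012, -0.012, -0.012], "yaw":[-0.182, -0.182, -0.182, -0.182, -0.182]}, jaw=1.0)

```text
time: 3.82
tool_pos: [0.1994, -0.6448, 0.3103]
tcp_rot: [-2.579, -1.794, -0.0]
wrist_force: [-0.4, -1.0, -0.7]
width: 1.0
grip_force: 0.0
```

>>> jog_arm(plan={"sx":[0, 0], "sy":[0, 0], "sz":[0, 0], "yaw":[-0.18, -0.18]})

```text
time: 4.08
tool_pos: [0.1994, -0.645, 0.3104]
tcp_rot: [2.216, 2.227, -0.0]
wrist_force: [-0.1, -0.3, -0.1]
width: 0.999
grip_force: 0.0
```

```bash
python3 -c "
from h import *
togo(.52,-.2,.3,np.pi/2)"
```

```text
t 4.08 yaw 1.576 q1,q6 [-1.31 -1.31] d tool [0.4434 0.3228 0.0102] turn 0.005
```

>>> jog_arm(plan={"sx":[0.049, 0.049, 0.049, 0.049, 0.049], "sy":[0.036, 0.036, 0.036, 0.036, 0.036], "sz":[0, 0, 0, 0, 0], "yaw":[0, 0, 0, 0, 0]})

```text
time: 4.7
tool_pos: [0.3805, -0.3984, 0.3102]
tcp_rot: [2.222, 2.219, 0.0]
wrist_force: [-0.1, -0.5, 0.7]
width: 1.001
grip_force: 0.0
```

>>> jog_arm(plan={"sx":[0.049, 0.049, 0.049, 0.049, 0.06], "sy":[0.036, 0.036, 0.036, 0.036, 0], "sz":[0, 0, 0, 0, 0], "yaw":[0, 0, 0, 0, 0]})

```text
time: 5.32
tool_pos: [0.5257, -0.1425, 0.3099]
tcp_rot: [2.222, 2.22, 0.001]
wrist_force: [-0.7, 0.6, -0.4]
width: 0.999
grip_force: 0.0
```

>>> jog_arm(plan={"sx":[0.06, 0.06, 0.06, 0.06, 0.06], "sy":[0, 0, 0, 0, 0], "sz":[0, 0, 0, 0, 0], "yaw":[0, 0, 0, 0, 0]})

```text
time: 5.95
tool_pos: [0.5239, 0.1577, 0.3104]
tcp_rot: [2.222, 2.22, 0.001]
wrist_force: [1.1, -0.1, -0.4]
width: 1.006
grip_force: 0.0
```

```bash
python3 -c "
from h import *
togo(.490,.415,.3,np.pi/2)"
```

```text
t 5.95 yaw 1.57 q1,q6 [0.25 0.25] d tool [ 0.2572 -0.0342  0.0104] turn -0.001
```

>>> jog_arm(plan={"sx":[0.0515, 0.0515, 0.0515, 0.0515, 0.0515], "sy":[-0.007, -0.007, -0.007, -0.007, -0.006], "sz":[0, 0, 0, 0, 0], "yaw":[0, 0, 0, 0, 0]})

```text
time: 6.58
tool_pos: [0.49, 0.415, 0.3102]
tcp_rot: [2.222, 2.22, 0.001]
wrist_force: [-0.1, 0.1, 0.6]
width: 1.002
grip_force: 0.0
```

>>> jog_arm(plan={"sx":[0, 0, 0, 0, 0], "sy":[0, 0, 0, 0, 0], "sz":[0.02, 0.04, 0.04, 0.02, 0], "yaw":[0, 0, 0, 0, 0]})

```text
time: 7.2
tool_pos: [0.4895, 0.4118, 0.1878]
tcp_rot: [-2.223, -2.219, 0.007]
wrist_force: [-0.4, 0.3, 0.2]
width: 0.997
grip_force: 0.0
```

Run:
```python
from h import *
togo(.490,.415,.125,np.pi/2)
cv2.imwrite('pics/s1.png',cv2.resize(bot.read_camera('side')[60:200,180:400,::-1],None,fx=3.5,fy=3.5))
```

```text
t 7.2 yaw 1.569 q1,q6 [0.66 0.66] d tool [0.0034 0.0007 0.0628] turn -0.002
```

View pics/s1.png

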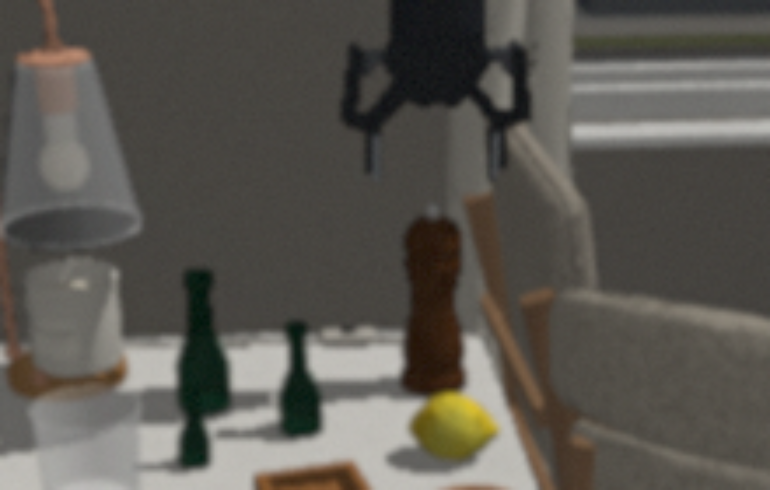

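The gripper is centred over the mill. I go down and grip it.

>>> jog_arm(plan={"sx":[0.003, 0, 0, 0], "sy":[0, 0, 0, 0], "sz":[0.025, 0.025, 0.012, 0], "yaw":[0, 0, 0, 0]})

```text
time: 7.75
tool_pos: [0.4906, 0.4163, 0.1284]
tcp_rot: [2.223, 2.22, 0.0]
wrist_force: [0.3, -0.2, -0.9]
width: 1.001
grip_force: 0.0
```

>>> jog_arm(plan={"sx":[0, 0, 0, 0, 0], "sy":[0, 0, 0, 0, 0], "sz":[0, 0, 0, 0, 0], "yaw":[0, 0, 0, 0, 0]}, jaw=0.0, grip_force=40)

```text
time: 8.38
tool_pos: [0.4913, 0.4171, 0.1297]
tcp_rot: [2.222, 2.22, 0.004]
wrist_force: [-1.1, -0.9, 5.3]
width: 0.541
grip_force: 41.0
```

>>> jog_arm(plan={"sx":[0, 0], "sy":[0, 0], "sz":[0, 0], "yaw":[0, 0]})

```text
time: 8.62
tool_pos: [0.4912, 0.4171, 0.1297]
tcp_rot: [2.222, 2.22, 0.004]
wrist_force: [-0.6, -0.3, 6.0]
width: 0.538
grip_force: 41.0
```

```bash
python3 -c "
from h import *
togo(.490,.415,.125,np.pi/2)"
```

```text
t 8.62 yaw 1.57 q1,q6 [0.67 0.67] d tool [-0.0021 -0.0012  0.0047] turn -0.001
```

>>> jog_arm(plan={"sx":[0, 0, 0, 0, 0], "sy":[0, 0, 0, 0, 0], "sz":[-0.01, -0.03, -0.045, -0.045, -0.03], "yaw":[0, 0, 0, 0, 0]})

```text
time: 9.25
tool_pos: [0.4907, 0.4165, 0.2907]
tcp_rot: [2.222, 2.22, 0.003]
wrist_force: [-0.3, 0.7, -1.6]
width: 0.543
grip_force: 41.5
```

>>> jog_arm(plan={"sx":[-0.02, -0.05, -0.05, -0.05, -0.05], "sy":[0, 0, 0, 0.002, 0.002], "sz":[0, 0, 0, 0, 0], "yaw":[0, 0, 0, 0, 0]})

```text
time: 9.88
tool_pos: [0.4922, 0.1931, 0.285]
tcp_rot: [-2.222, -2.219, 0.007]
wrist_force: [-0.1, -0.1, -0.7]
width: 0.538
grip_force: 41.4
```

>>> jog_arm(plan={"sx":[-0.05, -0.05, -0.05, -0.05, -0.04], "sy":[0.002, 0, 0, 0, 0], "sz":[0, 0, 0, 0, 0], "yaw":[0, 0, 0, 0, 0]})

```text
time: 10.5
tool_pos: [0.4934, -0.0462, 0.2851]
tcp_rot: [-2.222, -2.217, 0.005]
wrist_force: [-0.0, 0.2, -0.8]
width: 0.539
grip_force: 41.4
```

>>> jog_arm(plan={"sx":[-0.03, -0.02, -0.01, 0], "sy":[0, 0, 0, 0], "sz":[0, 0, 0, 0], "yaw":[0, 0, 0, 0]})

```text
time: 11.0
tool_pos: [0.4947, -0.1041, 0.2865]
tcp_rot: [-2.223, -2.217, 0.002]
wrist_force: [0.1, -0.2, -0.8]
width: 0.541
grip_force: 41.4
```

Run:
```python
from h import *
togo(.4975,-.1075,.1377,np.pi/2)
cv2.imwrite('pics/s2.png',cv2.resize(bot.read_camera('side')[100:350,180:450,::-1],None,fx=2.4,fy=2.4))
```

```text
t 11.0 yaw 1.568 q1,q6 [-0.26 -0.25] d tool [-0.0035  0.0032  0.1488] turn -0.002
```

View pics/s2.png

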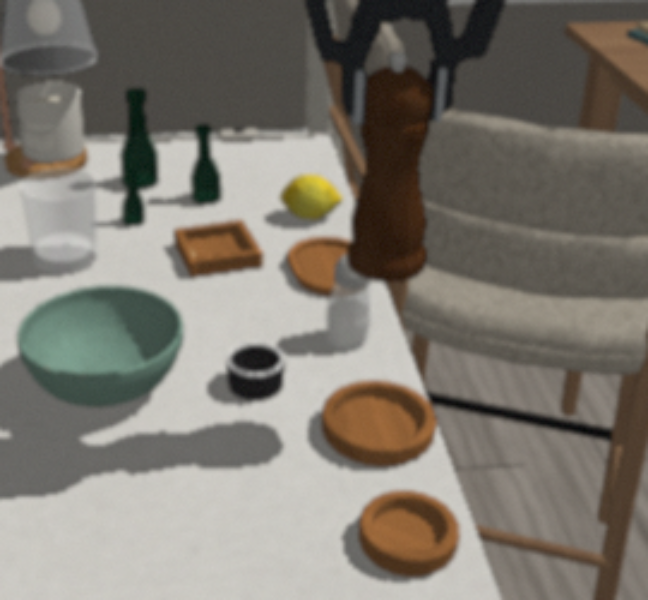

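Run:
```python
from h import *
s=bot.read_state(); p=s['tool_pos']
for c in('side','top'):
    im=bot.read_camera(c)[:,:,::-1].copy()
    P=M['pepper_mill']+[p[0],p[1],p[2]-.1297]
    q=(proj(c,P)+.5).reshape(-1,48,2)
    u0,v0=proj(c,p[None])[0].astype(int); u0=max(min(u0,460),100);v0=max(min(v0,330),75)
    o=np.array([u0-66,v0-60]);im=cv2.resize(im[o[1]:o[1]+150,o[0]:o[0]+132],None,fx=3,fy=3)
    for r in q[:5]: cv2.polylines(im,[((r-o)*3).astype(int)],True,(255,255,0),1)
    cv2.imwrite(f'pics/m_{c}.png',im)
a,b=[cv2.imread(f'pics/m_{c}.png') for c in('side','top')]
cv2.imwrite('pics/m.png',np.hstack([a,b]))
```

```text
(no output)
```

View pics/m.png

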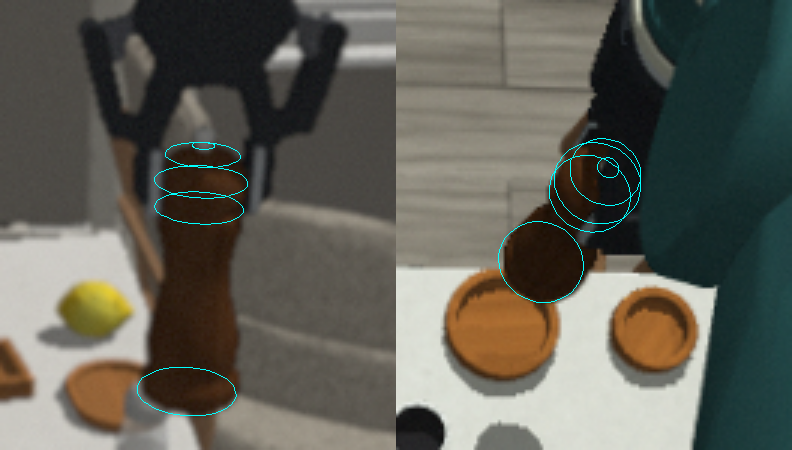

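The mill hangs essentially upright and its foot matches the TCP prediction within about 2 mm. I lower it into the well.

>>> jog_arm(plan={"sx":[-0.003, 0, 0, 0, 0], "sy":[0.001, 0, 0, 0, 0], "sz":[0.02, 0.035, 0.035, 0.02, 0], "yaw":[0, 0, 0, 0, 0]})

```text
time: 11.78
tool_pos: [0.4953, -0.1054, 0.176]
tcp_rot: [-2.218, -2.219, 0.003]
wrist_force: [-0.5, -0.4, -1.5]
width: 0.539
grip_force: 41.5
```

```bash
python3 -c "
from h import *
togo(.4960,-.1075,.1377,np.pi/2)"
```

```text
t 11.78 yaw 1.571 q1,q6 [-0.26 -0.26] d tool [-0.0021  0.0008  0.0383] turn 0.0
```

>>> jog_arm(plan={"sx":[-0.002, 0, 0, 0, 0], "sy":[0.001, 0, 0, 0, 0], "sz":[0.012, 0.012, 0.008, 0.004, 0], "yaw":[0, 0, 0, 0, 0]})

```text
time: 12.4
tool_pos: [0.4977, -0.1087, 0.1417]
tcp_rot: [-2.222, -2.22, 0.001]
wrist_force: [0.1, 0.7, -1.5]
width: 0.542
grip_force: 41.5
```

>>> jog_arm(plan={"sx":[0, 0, 0], "sy":[0, 0, 0], "sz":[0.002, 0.001, 0], "yaw":[0, 0, 0]})

```text
time: 12.78
tool_pos: [0.4979, -0.1087, 0.139]
tcp_rot: [2.223, 2.22, 0.0]
wrist_force: [0.1, -0.1, -1.5]
width: 0.543
grip_force: 41.5
```

```bash
python3 -c "
from h import *
togo(.4960,-.1075,.1377,np.pi/2)"
```

```text
t 12.78 yaw 1.57 q1,q6 [-0.26 -0.26] d tool [ 0.0012 -0.0019  0.0013] turn -0.001
```

>>> jog_arm(plan={"sx":[0, 0, 0], "sy":[0, 0, 0], "sz":[0.001, 0.001, 0], "yaw":[0, 0, 0]})

```text
time: 13.15
tool_pos: [0.4982, -0.1088, 0.1378]
tcp_rot: [2.222, 2.22, 0.0]
wrist_force: [-0.9, -0.3, 4.5]
width: 0.541
grip_force: 41.9
```

>>> jog_arm(plan={"sx":[0, 0], "sy":[0, 0], "sz":[0.001, 0], "yaw":[0, 0]})

```text
time: 13.4
tool_pos: [0.4984, -0.109, 0.1377]
tcp_rot: [2.222, 2.22, 0.001]
wrist_force: [-3.4, 0.6, 10.6]
width: 0.54
grip_force: 42.4
```

>>> jog_arm(plan={"sx":[0, 0], "sy":[0, 0], "sz":[0.001, 0], "yaw":[0, 0]})

```text
time: 13.65
tool_pos: [0.4987, -0.1091, 0.1377]
tcp_rot: [2.221, 2.219, 0.001]
wrist_force: [-5.3, -1.9, 14.9]
width: 0.541
grip_force: 42.8
```

The mill touched down at exactly the predicted height. Release and retreat.

>>> jog_arm(plan={"sx":[0, 0, 0], "sy":[0, 0, 0], "sz":[-0.002, 0, 0], "yaw":[0, 0, 0]}, jaw=0.62)

```text
time: 14.02
tool_pos: [0.4976, -0.1086, 0.1365]
tcp_rot: [-2.222, -2.22, 0.0]
wrist_force: [0.0, -0.6, -0.4]
width: 0.623
grip_force: 0.0
```

>>> jog_arm(plan={"sx":[0, 0, 0, 0, 0], "sy":[0, 0, 0, 0, 0], "sz":[0, 0, -0.01, -0.03, -0.05], "yaw":[0, 0, 0, 0, 0]}, jaw=1.0)

```text
time: 14.65
tool_pos: [0.4964, -0.1083, 0.2265]
tcp_rot: [-2.22, -2.218, 0.003]
wrist_force: [0.8, -0.2, -1.5]
width: 1.001
grip_force: 0.0
```

>>> jog_arm(plan={"sx":[0, 0, 0], "sy":[0, 0, 0], "sz":[-0.04, -0.03, 0], "yaw":[0, 0, 0]})

```text
time: 15.02
tool_pos: [0.4998, -0.1092, 0.3012]
tcp_rot: [2.218, 2.216, 0.006]
wrist_force: [-0.4, 0.8, -0.3]
width: 1.0
grip_force: 0.0
```

Run:
```python
from h import *
for o in locate('pepper_mill'): print(o)
togo(.373,.3345,.25,np.pi/2)
```

```text
(['top', 'side'], [0.4998, -0.1085], 1.92)
(['top'], [0.4997, -0.1119], 0.4)
(['side'], [0.5028, -0.0931], 1.11)
t 15.22 yaw 1.57 q1,q6 [-0.26 -0.26] d tool [ 0.4428 -0.1243  0.0461] turn -0.001
```

Run:
```python
from h import *
for c,uv in(('top',(150,255)),('top',(193,258)),('side',(238,177)),('side',(235,192)),('top',(171,222))):
    print(c,uv,least_squares(lambda v: proj(c,np.array([[v[0],v[1],0.012]]))[0]-uv,[.4,.3]).x.round(3))
for t in('big','small'): pass
```

```text
top (150, 255) [0.291 0.38 ]
top (193, 258) [0.287 0.279]
side (238, 177) [0.298 0.354]
side (235, 192) [0.292 0.261]
top (171, 222) [0.369 0.336]
```

>>> jog_arm(plan={"sx":[0.055, 0.055, 0.055, 0.055, 0.055], "sy":[-0.0155, -0.0155, -0.0155, -0.0155, -0.0155], "sz":[0, 0, 0, 0, 0], "yaw":[0, 0, 0, 0, 0]})

```text
time: 15.85
tool_pos: [0.4191, 0.1677, 0.2953]
tcp_rot: [-2.222, -2.219, 0.003]
wrist_force: [0.9, -0.3, 0.1]
width: 0.996
grip_force: 0.0
```

>>> jog_arm(plan={"sx":[0.055, 0.055, 0.055, 0, 0], "sy":[-0.0155, -0.0155, -0.0155, 0, 0], "sz":[0.01, 0.03, 0.02, 0.03, 0], "yaw":[0, 0, 0, 0, 0]})

```text
time: 16.48
tool_pos: [0.3718, 0.3283, 0.2036]
tcp_rot: [-2.22, -2.222, 0.014]
wrist_force: [-0.5, 0.0, -0.3]
width: 1.003
grip_force: 0.0
```

```bash
python3 -c "
from h import *
togo(.373,.3345,.045,np.pi/2)"
```

```text
t 16.48 yaw 1.572 q1,q6 [0.67 0.67] d tool [0.0071 0.0023 0.1585] turn 0.001
```

>>> jog_arm(plan={"sx":[0.007, 0, 0, 0], "sy":[0.002, 0, 0, 0], "sz":[0.03, 0.04, 0.03, 0], "yaw":[0, 0, 0, 0]})

```text
time: 16.98
tool_pos: [0.3755, 0.3346, 0.106]
tcp_rot: [-2.224, -2.218, 0.009]
wrist_force: [0.1, -1.0, 0.1]
width: 0.998
grip_force: 0.0
```

```bash
python3 -c "
from h import *
togo(.373,.3345,.044,np.pi/2)"
```

```text
t 16.98 yaw 1.568 q1,q6 [0.68 0.68] d tool [ 0.0002 -0.0023  0.062 ] turn -0.003
```

>>> jog_arm(plan={"sx":[0, 0, 0, 0], "sy":[-0.002, 0, 0, 0], "sz":[0.025, 0.02, 0.014, 0], "yaw":[0, 0, 0, 0]})

```text
time: 17.48
tool_pos: [0.375, 0.3364, 0.0491]
tcp_rot: [-2.223, -2.22, 0.001]
wrist_force: [0.5, 0.4, 0.2]
width: 1.0
grip_force: 0.0
```

>>> jog_arm(plan={"sx":[0, 0, 0, 0, 0], "sy":[0, 0, 0, 0, 0], "sz":[0, 0, 0, 0, 0], "yaw":[0, 0, 0, 0, 0]}, jaw=0.0, grip_force=35)

```text
time: 18.1
tool_pos: [0.3749, 0.3371, 0.0499]
tcp_rot: [-2.222, -2.22, -0.001]
wrist_force: [-1.8, -1.1, 5.4]
width: 0.37
grip_force: 34.2
```

>>> jog_arm(plan={"sx":[0, 0], "sy":[0, 0], "sz":[0, 0], "yaw":[0, 0]})

```text
time: 18.35
tool_pos: [0.3749, 0.3371, 0.05]
tcp_rot: [-2.222, -2.22, -0.001]
wrist_force: [-1.5, -0.4, 5.5]
width: 0.367
grip_force: 34.2
```

```bash
python3 -c "
from h import *
togo(.373,.3345,.044,np.pi/2)"
```

```text
t 18.35 yaw 1.57 q1,q6 [0.68 0.68] d tool [-0.0026 -0.0019  0.006 ] turn -0.001
```

>>> jog_arm(plan={"sx":[0, 0, 0, 0, 0], "sy":[0, 0, 0, 0, 0], "sz":[-0.01, -0.03, -0.05, -0.06, -0.06], "yaw":[0, 0, 0, 0, 0]})

```text
time: 18.98
tool_pos: [0.3744, 0.3363, 0.261]
tcp_rot: [2.223, 2.22, 0.0]
wrist_force: [0.3, 0.8, -0.7]
width: 0.365
grip_force: 34.5
```

>>> jog_arm(plan={"sx":[0, 0], "sy":[0, 0], "sz":[-0.03, 0], "yaw":[0, 0]})

```text
time: 19.23
tool_pos: [0.3762, 0.3379, 0.293]
tcp_rot: [2.222, 2.22, 0.012]
wrist_force: [-0.1, -0.2, -1.0]
width: 0.362
grip_force: 34.6
```

Run:
```python
from h import *
togo(.496,-.231,.058,np.pi/2)
s=bot.read_state(); print(s['width'],s['grip_force'],s['wrist_force'])
for o in locate('pepper_mill'): print(o)
cv2.imwrite('pics/s3.png',cv2.resize(bot.read_camera('side')[40:340,180:450,::-1],None,fx=2,fy=2))
```

```text
t 19.23 yaw 1.57 q1,q6 [0.68 0.68] d tool [-0.5699  0.1189  0.233 ] turn -0.001
0.3616722335910064 34.557109775341814 [-0.09973129 -0.15416695 -1.03510916]
(['top', 'side'], [0.4997, -0.1088], 2.3)
(['top'], [0.4987, -0.1115], 0.57)
(['side'], [0.5037, -0.0923], 1.67)
```

View pics/s3.png

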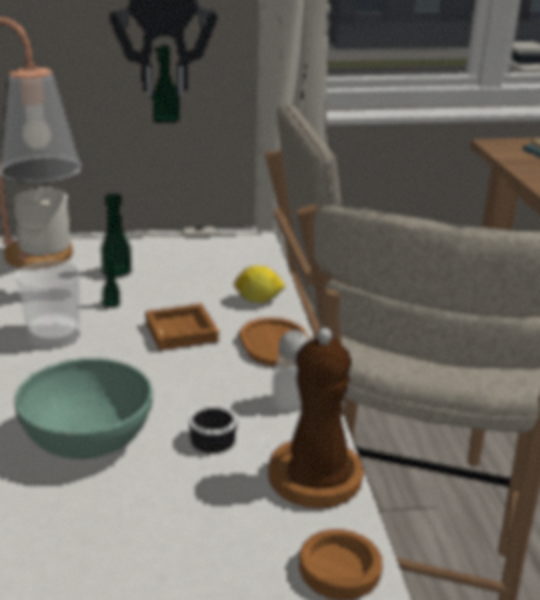

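The mill stands in its coaster and the bottle hangs upright. I carry the bottle to the small coaster.

>>> jog_arm(plan={"sx":[-0.02, -0.055, -0.055, -0.055, -0.055], "sy":[0.004, 0.0115, 0.0115, 0.0115, 0.0115], "sz":[0, 0, 0, 0, 0], "yaw":[0, 0, 0, 0, 0]})

```text
time: 20.1
tool_pos: [0.4239, 0.094, 0.288]
tcp_rot: [-2.222, -2.22, 0.002]
wrist_force: [1.6, -0.2, -0.9]
width: 0.364
grip_force: 34.5
```

>>> jog_arm(plan={"sx":[-0.055, -0.055, -0.055, -0.055, -0.055], "sy":[0.0115, 0.0115, 0.0115, 0.0115, 0.0115], "sz":[0, 0, 0, 0, 0], "yaw":[0, 0, 0, 0, 0]})

```text
time: 20.72
tool_pos: [0.4807, -0.1809, 0.288]
tcp_rot: [-2.223, -2.218, 0.001]
wrist_force: [0.6, 0.5, -1.5]
width: 0.368
grip_force: 34.5
```

>>> jog_arm(plan={"sx":[-0.035, -0.02, 0, 0], "sy":[0.007, 0.004, 0, 0], "sz":[0, 0, 0.03, 0], "yaw":[0, 0, 0, 0]})

```text
time: 21.22
tool_pos: [0.4904, -0.2324, 0.2557]
tcp_rot: [-2.218, -2.215, 0.003]
wrist_force: [-1.2, 0.6, -1.9]
width: 0.365
grip_force: 34.6
```

Run:
```python
from h import *
togo(.496,-.231,.058,np.pi/2)
s=bot.read_state(); print(s['width'],s['grip_force'])
```

```text
t 21.23 yaw 1.57 q1,q6 [-0.49 -0.49] d tool [0.0007 0.0068 0.1977] turn -0.001
0.3648199867111091 34.581890874687815
```

>>> jog_arm(plan={"sx":[0.001, 0, 0, 0, 0], "sy":[0.006, 0, 0, 0, 0], "sz":[0.03, 0.045, 0.045, 0.03, 0], "yaw":[0, 0, 0, 0, 0]})

```text
time: 21.85
tool_pos: [0.4967, -0.2307, 0.1069]
tcp_rot: [-2.217, -2.218, 0.003]
wrist_force: [-0.5, 0.1, -1.4]
width: 0.367
grip_force: 34.6
```

Run:
```python
from h import *
togo(.496,-.231,.058,np.pi/2)
p=bot.read_state()['tool_pos']; out=[]
for c in('side','top'):
    im=bot.read_camera(c)[:,:,::-1].copy()
    q=(proj(c,M['green_bottle']+[p[0],p[1],p[2]-.050])+.5).reshape(-1,48,2)
    k=(proj(c,M['small_coaster']+[.496,-.231,0])+.5).reshape(-1,48,2)
    o=k[1].mean(0).astype(int)-[50,60]; im=cv2.resize(im[o[1]:o[1]+100,o[0]:o[0]+100],None,fx=4,fy=4)
    for r in[*q,k[1]]: cv2.polylines(im,[((r-o)*4).astype(int)],True,(255,255,0),1)
    out.append(im)
cv2.imwrite('pics/b.png',np.hstack(out))
```

```text
t 21.85 yaw 1.571 q1,q6 [-0.48 -0.48] d tool [-0.0004 -0.0005  0.0489] turn 0.0
```

View pics/b.png

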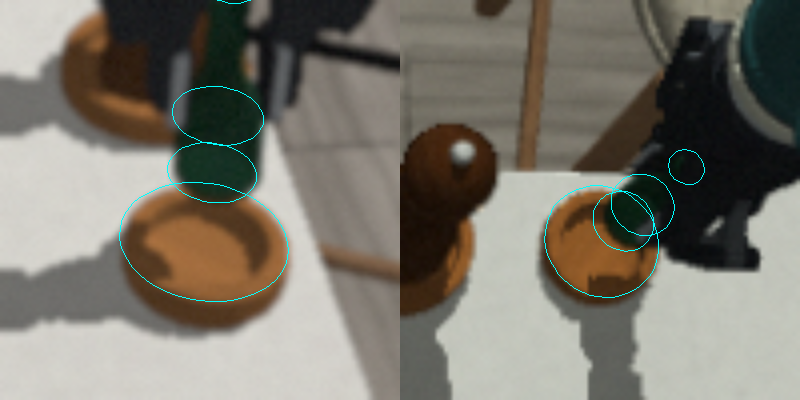

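Bottle and coaster overlays agree. I lower it.

>>> jog_arm(plan={"sx":[0, 0, 0, 0, 0], "sy":[0, 0, 0, 0, 0], "sz":[0.015, 0.015, 0.009, 0.004, 0], "yaw":[0, 0, 0, 0, 0]})

```text
time: 22.58
tool_pos: [0.4985, -0.2323, 0.0654]
tcp_rot: [-2.222, -2.22, 0.0]
wrist_force: [-0.5, 0.5, -1.2]
width: 0.368
grip_force: 34.6
```

>>> jog_arm(plan={"sx":[0, 0, 0], "sy":[0, 0, 0], "sz":[0.002, 0.001, 0], "yaw":[0, 0, 0]})

```text
time: 22.95
tool_pos: [0.4988, -0.2325, 0.0631]
tcp_rot: [2.222, 2.22, 0.0]
wrist_force: [-0.2, 0.1, -1.4]
width: 0.366
grip_force: 34.6
```

```bash
python3 -c "
from h import *
togo(.4960,-.231,.058,np.pi/2)"
```

```text
t 22.95 yaw 1.57 q1,q6 [-0.48 -0.48] d tool [ 0.0015 -0.0028  0.0051] turn -0.001
```

>>> jog_arm(plan={"sx":[0.001, 0, 0], "sy":[-0.002, 0, 0], "sz":[0.002, 0.001, 0], "yaw":[0, 0, 0]})

```text
time: 23.32
tool_pos: [0.4966, -0.2313, 0.0598]
tcp_rot: [-2.222, -2.22, 0.0]
wrist_force: [0.1, 0.3, -2.0]
width: 0.365
grip_force: 34.6
```

>>> jog_arm(plan={"sx":[0, 0], "sy":[0, 0], "sz":[0.001, 0], "yaw":[0, 0]})

```text
time: 23.58
tool_pos: [0.4967, -0.2314, 0.0589]
tcp_rot: [-2.222, -2.22, 0.0]
wrist_force: [-0.2, -0.4, -1.6]
width: 0.365
grip_force: 34.6
```

>>> jog_arm(plan={"sx":[0, 0], "sy":[0, 0], "sz":[0.001, 0], "yaw":[0, 0]})

```text
time: 23.82
tool_pos: [0.4969, -0.2315, 0.058]
tcp_rot: [2.222, 2.22, 0.0]
wrist_force: [-0.0, 0.1, -0.6]
width: 0.367
grip_force: 34.7
```

>>> jog_arm(plan={"sx":[0, 0], "sy":[0, 0], "sz":[0.001, 0], "yaw":[0, 0]})

```text
time: 24.08
tool_pos: [0.497, -0.2316, 0.058]
tcp_rot: [2.222, 2.22, -0.0]
wrist_force: [-2.3, 0.7, 7.1]
width: 0.368
grip_force: 35.6
```

>>> jog_arm(plan={"sx":[0, 0], "sy":[0, 0], "sz":[0.001, 0], "yaw":[0, 0]})

```text
time: 24.32
tool_pos: [0.497, -0.2317, 0.0578]
tcp_rot: [2.222, 2.22, -0.0]
wrist_force: [-4.7, 2.0, 10.7]
width: 0.371
grip_force: 36.5
```

>>> jog_arm(plan={"sx":[0, 0, 0], "sy":[0, 0, 0], "sz":[-0.002, 0, 0], "yaw":[0, 0, 0]}, jaw=0.5)

```text
time: 24.7
tool_pos: [0.4966, -0.2313, 0.0576]
tcp_rot: [-2.222, -2.22, 0.0]
wrist_force: [0.3, 0.3, -0.0]
width: 0.504
grip_force: 0.0
```

>>> jog_arm(plan={"sx":[0, 0, 0, 0, 0], "sy":[0, 0, 0, 0, 0], "sz":[0, 0, -0.01, -0.04, -0.06], "yaw":[0, 0, 0, 0, 0]}, jaw=1.0)

```text
time: 25.32
tool_pos: [0.4952, -0.2306, 0.1675]
tcp_rot: [-2.219, -2.217, 0.002]
wrist_force: [0.5, -0.7, 0.5]
width: 1.002
grip_force: 0.0
```

>>> jog_arm(plan={"sx":[0, 0, 0, 0], "sy":[0, 0, 0, 0], "sz":[-0.06, -0.05, -0.02, 0], "yaw":[0, 0, 0, 0]})

```text
time: 25.82
tool_pos: [0.4974, -0.2318, 0.2997]
tcp_rot: [2.22, 2.218, 0.002]
wrist_force: [-0.2, 0.3, 0.1]
width: 0.994
grip_force: 0.0
```

Run:
```python
from h import *
togo(.494,.027,.15,np.pi/2)
for t in('salt_shaker','green_bottle','pinch_pot'):
    for o in locate(t,near={'green_bottle':{'side':(350,310)}}.get(t)): print(t,o)
```

```text
t 25.82 yaw 1.57 q1,q6 [-0.48 -0.48] d tool [ 0.259  -0.0041  0.1492] turn -0.001
salt_shaker (['top', 'side'], [0.4926, 0.0275], 1.09)
salt_shaker (['top'], [0.4934, 0.0277], 0.7)
salt_shaker (['side'], [0.4917, 0.026], 1.33)
green_bottle (['top', 'side'], [0.2997, 0.3908], 53.69)
green_bottle (['top'], [0.2942, 0.3921], 2.15)
green_bottle (['side'], [0.5011, -0.222], 0.58)
pinch_pot side none
pinch_pot (['top'], [0.4023, -0.0371], 0.2)
```

>>> jog_arm(plan={"sx":[0.055, 0.055, 0.055, 0.055, 0.039], "sy":[-0.001, -0.001, -0.001, -0.001, 0], "sz":[0, 0, 0, 0.01, 0.03], "yaw":[0, 0, 0, 0, 0]})

```text
time: 27.05
tool_pos: [0.4944, 0.0297, 0.2599]
tcp_rot: [2.219, 2.219, 0.007]
wrist_force: [0.7, -0.2, -0.5]
width: 1.002
grip_force: 0.0
```

>>> jog_arm(plan={"sx":[0, 0, 0, 0], "sy":[0, 0, 0, 0], "sz":[0.05, 0.05, 0.03, 0], "yaw":[0, 0, 0, 0]})

```text
time: 27.55
tool_pos: [0.4905, 0.0276, 0.1253]
tcp_rot: [-2.219, -2.217, 0.007]
wrist_force: [-0.4, 0.4, 0.4]
width: 0.999
grip_force: 0.0
```

```bash
python3 -c "
from h import *
togo(.4935,.027,.046,np.pi/2)"
```

```text
t 27.55 yaw 1.57 q1,q6 [0.01 0.01] d tool [-0.0006  0.0035  0.0792] turn -0.001
```

>>> jog_arm(plan={"sx":[-0.0005, 0, 0, 0], "sy":[0.003, 0, 0, 0], "sz":[0.03, 0.03, 0.016, 0], "yaw":[0, 0, 0, 0]})

```text
time: 28.05
tool_pos: [0.4959, 0.027, 0.052]
tcp_rot: [-2.222, -2.22, 0.001]
wrist_force: [-0.8, 0.4, 0.3]
width: 1.001
grip_force: 0.0
```

>>> jog_arm(plan={"sx":[0, 0, 0, 0, 0], "sy":[0, 0, 0, 0, 0], "sz":[0, 0, 0, 0, 0], "yaw":[0, 0, 0, 0, 0]}, jaw=0.0, grip_force=35)

```text
time: 28.68
tool_pos: [0.4969, 0.0271, 0.0534]
tcp_rot: [2.222, 2.22, 0.002]
wrist_force: [-1.4, 0.1, 6.1]
width: 0.446
grip_force: 34.4
```

>>> jog_arm(plan={"sx":[0, 0], "sy":[0, 0], "sz":[0, 0], "yaw":[0, 0]})

```text
time: 28.92
tool_pos: [0.4969, 0.027, 0.0534]
tcp_rot: [2.222, 2.22, 0.002]
wrist_force: [-2.0, -0.2, 6.0]
width: 0.448
grip_force: 34.4
```

```bash
python3 -c "
from h import *
togo(.381,.197,.054,np.pi/2)"
```

```text
t 28.93 yaw 1.57 q1,q6 [0.   0.01] d tool [ 0.1698 -0.116  -0.0008] turn -0.001
```

>>> jog_arm(plan={"sx":[0, 0, 0, 0, 0], "sy":[0, 0, 0, 0, 0], "sz":[-0.005, -0.02, -0.04, -0.02, 0], "yaw":[0, 0, 0, 0, 0]})

```text
time: 29.55
tool_pos: [0.4977, 0.0271, 0.1391]
tcp_rot: [2.22, 2.218, 0.005]
wrist_force: [0.0, -0.1, -1.1]
width: 0.45
grip_force: 34.9
```

Run:
```python
from h import *
s=bot.read_state(); p=s['tool_pos']; print(s['width'],s['grip_force']); out=[]
togo(.381,.197,.0614,np.pi/2)
for c in('side','top'):
    im=bot.read_camera(c)[:,:,::-1].copy()
    q=(proj(c,M['salt_shaker']+[p[0],p[1],p[2]-.0534])+.5).reshape(-1,48,2)
    o=q[0].mean(0).astype(int)-[50,60]; im=cv2.resize(im[o[1]:o[1]+100,o[0]:o[0]+100],None,fx=4,fy=4)
    for r in q: cv2.polylines(im,[((r-o)*4).astype(int)],True,(255,0,255),1)
    out.append(im)
cv2.imwrite('pics/sh.png',np.hstack(out))
```

```text
0.44993903618426623 34.87250937963836
t 29.55 yaw 1.57 q1,q6 [0.   0.01] d tool [ 0.1698 -0.1172  0.0772] turn -0.001
```

View pics/sh.png

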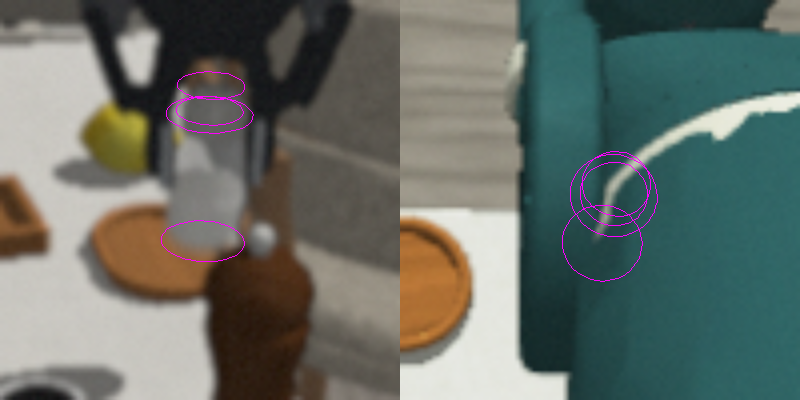

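The shaker is held upright over its foot mark. I move it to the square coaster.

>>> jog_arm(plan={"sx":[0.02, 0.045, 0.045, 0.04, 0.02], "sy":[-0.014, -0.031, -0.031, -0.027, -0.013], "sz":[0, 0, 0, 0, 0.01], "yaw":[0, 0, 0, 0, 0]})

```text
time: 30.28
tool_pos: [0.3781, 0.1984, 0.1257]
tcp_rot: [-2.22, -2.222, 0.002]
wrist_force: [1.3, 0.1, -1.2]
width: 0.446
grip_force: 34.9
```

>>> jog_arm(plan={"sx":[0, 0, 0], "sy":[0, 0, 0], "sz":[0.02, 0.01, 0], "yaw":[0, 0, 0]})

```text
time: 30.65
tool_pos: [0.3788, 0.1964, 0.0952]
tcp_rot: [-2.222, -2.219, 0.006]
wrist_force: [-0.5, 0.5, -1.2]
width: 0.446
grip_force: 34.9
```

```bash
python3 -c "
from h import *
togo(.381,.197,.0614,np.pi/2)"
```

```text
t 30.65 yaw 1.569 q1,q6 [0.42 0.42] d tool [0.0007 0.0023 0.0338] turn -0.001
```

>>> jog_arm(plan={"sx":[0.0005, 0, 0, 0, 0], "sy":[0.002, 0, 0, 0, 0], "sz":[0.01, 0.01, 0.006, 0.002, 0], "yaw":[0, 0, 0, 0, 0]})

```text
time: 31.28
tool_pos: [0.3821, 0.1977, 0.0688]
tcp_rot: [-2.223, -2.22, 0.0]
wrist_force: [0.1, 0.0, -0.6]
width: 0.447
grip_force: 34.9
```

>>> jog_arm(plan={"sx":[0, 0, 0], "sy":[0, 0, 0], "sz":[0.001, 0.001, 0], "yaw":[0, 0, 0]})

```text
time: 31.65
tool_pos: [0.3822, 0.1977, 0.067]
tcp_rot: [2.222, 2.22, 0.0]
wrist_force: [-0.6, -0.1, -0.7]
width: 0.45
grip_force: 34.9
```

>>> jog_arm(plan={"sx":[0, 0], "sy":[0, 0], "sz":[0.001, 0], "yaw":[0, 0]})

```text
time: 31.9
tool_pos: [0.3821, 0.1977, 0.0659]
tcp_rot: [-2.222, -2.22, 0.0]
wrist_force: [0.6, 0.0, -1.2]
width: 0.448
grip_force: 34.9
```

```bash
python3 -c "
from h import *
togo(.381,.197,.0614,np.pi/2)"
```

```text
t 31.9 yaw 1.57 q1,q6 [0.42 0.42] d tool [-0.0007 -0.0011  0.0045] turn -0.001
```

>>> jog_arm(plan={"sx":[0, 0, 0], "sy":[-0.001, 0, 0], "sz":[0.002, 0.001, 0], "yaw":[0, 0, 0]})

```text
time: 32.28
tool_pos: [0.381, 0.1976, 0.0627]
tcp_rot: [-2.222, -2.22, 0.001]
wrist_force: [-0.9, 0.6, -1.0]
width: 0.452
grip_force: 34.9
```

>>> jog_arm(plan={"sx":[0, 0], "sy":[0, 0], "sz":[0.001, 0], "yaw":[0, 0]})

```text
time: 32.52
tool_pos: [0.3811, 0.1977, 0.0619]
tcp_rot: [-2.223, -2.22, 0.0]
wrist_force: [-0.4, 0.2, -0.3]
width: 0.453
grip_force: 34.9
```

>>> jog_arm(plan={"sx":[0, 0], "sy":[0, 0], "sz":[0.001, 0], "yaw":[0, 0]})

```text
time: 32.78
tool_pos: [0.3813, 0.1978, 0.0614]
tcp_rot: [-2.223, -2.22, -0.0]
wrist_force: [-3.0, -1.0, 4.7]
width: 0.45
grip_force: 35.7
```

The shaker is seated at the predicted height. Release, rise and turn for the lemon.

>>> jog_arm(plan={"sx":[0, 0, 0], "sy":[0, 0, 0], "sz":[-0.001, 0, 0], "yaw":[0, 0, 0]}, jaw=0.58)

```text
time: 33.15
tool_pos: [0.3812, 0.1977, 0.0619]
tcp_rot: [2.223, 2.22, 0.0]
wrist_force: [-0.3, -0.5, -0.6]
width: 0.578
grip_force: 0.0
```

>>> jog_arm(plan={"sx":[0, 0, 0, 0, 0], "sy":[0, 0, 0, 0, 0], "sz":[0, 0, -0.02, -0.05, -0.06], "yaw":[0, 0, 0, 0, 0]}, jaw=0.85)

```text
time: 33.78
tool_pos: [0.3799, 0.1971, 0.192]
tcp_rot: [-2.222, -2.219, 0.005]
wrist_force: [0.2, 0.6, -0.2]
width: 0.852
grip_force: 0.0
```

>>> jog_arm(plan={"sx":[0, 0, 0, 0, 0], "sy":[0, 0, 0, 0, 0], "sz":[-0.03, 0, 0, 0, 0], "yaw":[0, -0.18, -0.18, -0.18, -0.18]})

```text
time: 34.4
tool_pos: [0.381, 0.1976, 0.2218]
tcp_rot: [-1.289, -2.865, 0.0]
wrist_force: [0.1, 0.1, -0.0]
width: 0.849
grip_force: 0.0
```

>>> jog_arm(plan={"sx":[0, 0, 0, 0, 0], "sy":[0, 0, 0, 0, 0], "sz":[0, 0, 0, 0, 0], "yaw":[-0.18, -0.18, -0.18, -0.11, 0]})

```text
time: 35.02
tool_pos: [0.3811, 0.1976, 0.2218]
tcp_rot: [-0.318, -3.125, 0.0]
wrist_force: [-0.9, -0.3, -0.3]
width: 0.851
grip_force: 0.0
```

Run:
```python
from h import *
togo(.490,.278,.11,2.94)
for o in locate('lemon_middle'): print(o)
```

```text
t 35.02 yaw 2.939 q1,q6 [ 0.42 -0.95] d tool [-0.0905  0.1007  0.1118] turn -0.001
lemon_middle top none
(['side'], [0.4891, 0.2795, -0.2991], 0.32)
```

>>> jog_arm(plan={"sx":[-0.03, -0.03, -0.03, 0, 0], "sy":[0.0335, 0.0335, 0.0335, 0, 0], "sz":[0, 0.01, 0.03, 0.04, 0.03], "yaw":[0, 0, 0, 0, 0]})

```text
time: 35.85
tool_pos: [0.4893, 0.2782, 0.1098]
tcp_rot: [-0.317, -3.124, 0.002]
wrist_force: [0.3, 0.3, -0.8]
width: 0.851
grip_force: 0.0
```

>>> jog_arm(plan={"sx":[0, 0], "sy":[0, 0], "sz":[0.01, 0], "yaw":[0, 0]})

```text
time: 36.1
tool_pos: [0.4893, 0.278, 0.1016]
tcp_rot: [-0.317, -3.125, 0.001]
wrist_force: [-1.0, -0.0, 0.5]
width: 0.85
grip_force: 0.0
```

Run:
```python
from h import *
togo(.490,.278,.034,2.94)
p=bot.read_state()['tool_pos']; out=[]
for c in('side','top'):
    im=bot.read_camera(c)[:,:,::-1].copy()
    q=proj(c,pose(M['lemon_middle'],(.490,.278,-.2)))+.5
    o=q.mean(0).astype(int)-[50,60]; im=cv2.resize(im[o[1]:o[1]+100,o[0]:o[0]+100],None,fx=4,fy=4)
    cv2.polylines(im,[cv2.convexHull(((q-o)*4).astype(np.float32)).astype(int)],True,(255,0,255),1)
    out.append(im)
cv2.imwrite('pics/le.png',np.hstack(out))
```

```text
t 36.1 yaw 2.939 q1,q6 [ 0.47 -0.9 ] d tool [-0.0008  0.0002  0.0676] turn -0.001
```

View pics/le.png

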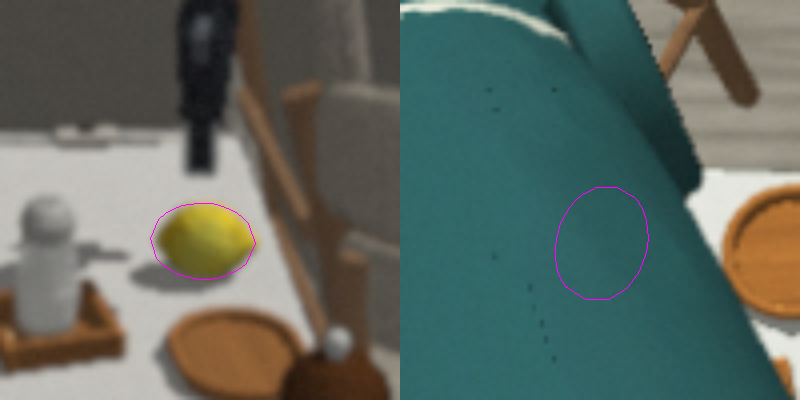

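The lemon lies under the gripper as fitted, and the shaker stands in the square coaster. Grip the lemon.

>>> jog_arm(plan={"sx":[0, 0, 0, 0], "sy":[0, 0, 0, 0], "sz":[0.025, 0.025, 0.016, 0], "yaw":[0, 0, 0, 0]})

```text
time: 36.7
tool_pos: [0.4891, 0.2779, 0.0356]
tcp_rot: [-0.316, -3.125, 0.001]
wrist_force: [-0.1, -0.5, 0.1]
width: 0.846
grip_force: 0.0
```

>>> jog_arm(plan={"sx":[0, 0, 0, 0], "sy":[0, 0, 0, 0], "sz":[0, 0, 0, 0], "yaw":[0, 0, 0, 0]}, jaw=0.0, grip_force=30)

```text
time: 37.2
tool_pos: [0.4906, 0.2787, 0.0377]
tcp_rot: [0.316, 3.123, 0.002]
wrist_force: [-2.3, -0.4, 6.2]
width: 0.587
grip_force: 31.1
```

>>> jog_arm(plan={"sx":[0, 0], "sy":[0, 0], "sz":[0, 0], "yaw":[0, 0]})

```text
time: 37.45
tool_pos: [0.4906, 0.2787, 0.0377]
tcp_rot: [0.316, 3.123, 0.002]
wrist_force: [-1.1, -0.9, 6.3]
width: 0.586
grip_force: 31.1
```

```bash
python3 -c "
from h import *
togo(.498,.1555,.034,1.68)"
```

```text
t 37.45 yaw 2.94 q1,q6 [ 0.47 -0.9 ] d tool [-0.0319 -0.1192  0.0036] turn 1.26
```

>>> jog_arm(plan={"sx":[0, 0, 0, 0, 0], "sy":[0, 0, 0, 0, 0], "sz":[-0.01, -0.03, -0.05, -0.02, 0], "yaw":[0, 0, 0, 0, 0.09]})

```text
time: 38.08
tool_pos: [0.4914, 0.2791, 0.1496]
tcp_rot: [0.459, 3.103, 0.006]
wrist_force: [0.6, -0.4, -1.3]
width: 0.586
grip_force: 31.5
```

>>> jog_arm(plan={"sx":[0, 0, 0, 0, 0], "sy":[0, 0, 0, 0, 0], "sz":[0, 0, 0, 0, 0], "yaw":[0.18, 0.18, 0.18, 0.18, 0.18]})

```text
time: 38.7
tool_pos: [0.4895, 0.2781, 0.1464]
tcp_rot: [1.771, 2.595, 0.001]
wrist_force: [0.3, 0.2, -1.3]
width: 0.585
grip_force: 31.5
```

>>> jog_arm(plan={"sx":[0, 0, 0], "sy":[0, 0, 0], "sz":[0, 0, 0], "yaw":[0.18, 0.09, 0]})

```text
time: 39.08
tool_pos: [0.4895, 0.2781, 0.1463]
tcp_rot: [2.096, 2.34, 0.001]
wrist_force: [-0.9, 0.2, -1.9]
width: 0.589
grip_force: 31.5
```

Run:
```python
from h import *
togo(.498,.1555,.044,1.68)
s=bot.read_state();p=s['tool_pos'];print(s['width'],s['grip_force'])
bot.read_camera('top');print([d['pixel'] for d in bot.spot_point('top','lemon_middle')],proj('top',p[None]-[0,0,.01]))
bot.read_camera('side');print([d['pixel'] for d in bot.spot_point('side','lemon_middle')],proj('side',p[None]-[0,0,.01]))
```

```text
t 39.08 yaw 1.681 q1,q6 [0.47 0.36] d tool [-0.1228 -0.005   0.1023] turn 0.001
0.5887023040312575 31.46379234152846
[] [[187.45948605 155.55274904]]
[] [[309.00508321 143.0866754 ]]
```

>>> jog_arm(plan={"sx":[-0.02, -0.045, -0.04, -0.018, 0], "sy":[-0.001, -0.002, -0.002, 0, 0], "sz":[0, 0, 0.01, 0.02, 0.02], "yaw":[0, 0, 0, 0, 0]})

```text
time: 39.9
tool_pos: [0.498, 0.1528, 0.0957]
tcp_rot: [2.099, 2.336, -0.0]
wrist_force: [-0.2, -0.1, -1.8]
width: 0.585
grip_force: 31.5
```

>>> jog_arm(plan={"sx":[0, 0, 0], "sy":[0, 0, 0], "sz":[0.02, 0.01, 0], "yaw":[0, 0, 0]})

```text
time: 40.28
tool_pos: [0.4972, 0.1547, 0.0653]
tcp_rot: [-2.097, -2.338, 0.002]
wrist_force: [0.2, -0.5, 0.4]
width: 0.584
grip_force: 31.5
```

Run:
```python
from h import *
togo(.498,.1555,.0437,1.68)
s=bot.read_state();p=s['tool_pos'];out=[]
for c in('side','top'):
    im=bot.read_camera(c)[:,:,::-1].copy()
    q=proj(c,pose(M['lemon_middle'],(p[0],p[1],1.68))+[0,0,p[2]-.0377])+.5
    k=proj(c,pose(M['oval_dish'],(.498,.1555,1.68)))[48:]+.5
    o=k.mean(0).astype(int)-[50,60]; im=cv2.resize(im[o[1]:o[1]+100,o[0]:o[0]+100],None,fx=4,fy=4)
    for a in(q,k): cv2.polylines(im,[cv2.convexHull(((a-o)*4).astype(np.float32)).astype(int)],True,(255,0,255),1)
    out.append(im)
cv2.imwrite('pics/ld.png',np.hstack(out))
```

```text
t 40.27 yaw 1.68 q1,q6 [0.25 0.15] d tool [0.0007 0.0009 0.0216] turn -0.0
```

View pics/ld.png

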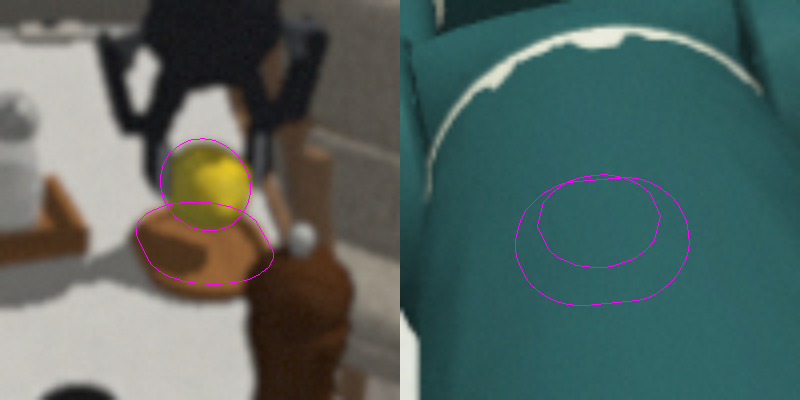

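The lemon is lined up over the dish. I lower it until it touches.

>>> jog_arm(plan={"sx":[0.0005, 0, 0, 0], "sy":[0.001, 0, 0, 0], "sz":[0.008, 0.006, 0.003, 0], "yaw":[0, 0, 0, 0]})

```text
time: 40.88
tool_pos: [0.4985, 0.1559, 0.0485]
tcp_rot: [-2.097, -2.339, 0.001]
wrist_force: [-0.8, -0.8, -1.0]
width: 0.586
grip_force: 31.5
```

>>> jog_arm(plan={"sx":[0, 0, 0], "sy":[0, 0, 0], "sz":[0.002, 0.001, 0], "yaw":[0, 0, 0]})

```text
time: 41.25
tool_pos: [0.4988, 0.1559, 0.0459]
tcp_rot: [2.097, 2.339, -0.0]
wrist_force: [-0.6, 0.6, -0.8]
width: 0.587
grip_force: 31.5
```

>>> jog_arm(plan={"sx":[0, 0], "sy":[0, 0], "sz":[0.001, 0], "yaw":[0, 0]})

```text
time: 41.5
tool_pos: [0.4988, 0.1559, 0.0449]
tcp_rot: [-2.097, -2.339, 0.0]
wrist_force: [0.1, -0.5, -1.3]
width: 0.584
grip_force: 31.5
```

>>> jog_arm(plan={"sx":[0, 0], "sy":[0, 0], "sz":[0.001, 0], "yaw":[0, 0]})

```text
time: 41.75
tool_pos: [0.4988, 0.1559, 0.0439]
tcp_rot: [-2.097, -2.339, 0.0]
wrist_force: [0.2, 0.2, -0.9]
width: 0.588
grip_force: 31.5
```

>>> jog_arm(plan={"sx":[0, 0], "sy":[0, 0], "sz":[0.001, 0], "yaw":[0, 0]})

```text
time: 42.0
tool_pos: [0.4989, 0.156, 0.0437]
tcp_rot: [-2.097, -2.339, 0.0]
wrist_force: [-2.2, -0.1, 5.3]
width: 0.582
grip_force: 32.1
```

>>> jog_arm(plan={"sx":[0, 0], "sy":[0, 0], "sz":[0.0005, 0], "yaw":[0, 0]})

```text
time: 42.25
tool_pos: [0.4989, 0.156, 0.0437]
tcp_rot: [-2.097, -2.339, 0.0]
wrist_force: [-4.0, -1.3, 9.5]
width: 0.582
grip_force: 32.4
```

>>> jog_arm(plan={"sx":[0, 0, 0], "sy":[0, 0, 0], "sz":[-0.001, 0, 0], "yaw":[0, 0, 0]}, jaw=0.68)

```text
time: 42.62
tool_pos: [0.4988, 0.1559, 0.0433]
tcp_rot: [-2.097, -2.339, 0.0]
wrist_force: [-0.1, -0.2, -0.4]
width: 0.681
grip_force: 0.0
```

>>> jog_arm(plan={"sx":[0, 0, 0, 0, 0], "sy":[0, 0, 0, 0, 0], "sz":[0, 0, -0.02, -0.05, -0.06], "yaw":[0, 0, 0, 0, 0]}, jaw=0.9)

```text
time: 43.25
tool_pos: [0.4975, 0.1556, 0.1733]
tcp_rot: [-2.096, -2.338, 0.005]
wrist_force: [1.1, 0.7, 0.6]
width: 0.9
grip_force: 0.0
```

>>> jog_arm(plan={"sx":[0, 0, -0.06, -0.06, -0.06], "sy":[0, 0, 0, 0, 0], "sz":[-0.06, -0.06, 0, 0, 0], "yaw":[0, 0, 0, 0, 0]})

```text
time: 43.88
tool_pos: [0.5185, -0.0245, 0.2938]
tcp_rot: [2.095, 2.34, 0.001]
wrist_force: [1.8, 0.4, 1.0]
width: 0.898
grip_force: 0.0
```

>>> jog_arm(plan={"sx":[-0.06, -0.06, -0.06, -0.06, -0.06], "sy":[0, 0, 0, 0, 0], "sz":[0, 0, 0, 0, 0], "yaw":[0, 0, 0, 0, 0]})

```text
time: 44.5
tool_pos: [0.551, -0.3232, 0.2933]
tcp_rot: [2.097, 2.339, 0.0]
wrist_force: [1.0, -0.2, -0.6]
width: 0.902
grip_force: 0.0
```

>>> jog_arm(plan={"sx":[-0.06, -0.06, -0.06, -0.03, 0], "sy":[0, 0, 0, 0, 0], "sz":[0, 0, 0, 0, 0], "yaw":[0, 0, 0, 0, 0]})

```text
time: 45.12
tool_pos: [0.5731, -0.5324, 0.2917]
tcp_rot: [-2.099, -2.335, 0.0]
wrist_force: [0.5, 0.6, -0.0]
width: 0.9
grip_force: 0.0
```

Run:
```python
from h import *
a,b=bot.read_camera('top')[140:290,100:440,::-1],bot.read_camera('side')[100:380,180:400,::-1]
cv2.imwrite('pics/f.png',cv2.resize(a,None,fx=2.3,fy=2.3)); cv2.imwrite('pics/f2.png',cv2.resize(b,None,fx=2.1,fy=2.1))
for t in M:
    for o in locate(t,snap=False): print(t,o)
```

```text
pepper_mill (['top', 'side'], [0.4987, -0.1086], 1.88)
pepper_mill (['top'], [0.4985, -0.1116], 0.52)
pepper_mill (['side'], [0.5017, -0.0937], 0.82)
green_bottle (['top', 'side'], [0.4984, -0.232], 1.91)
green_bottle (['top'], [0.4968, -0.2377], 0.51)
green_bottle (['side'], [0.501, -0.2233], 0.94)
lemon_middle (['top', 'side'], [0.4995, 0.1569, 0.2617], 2.29)
lemon_middle (['top'], [0.4996, 0.1533, -1.428], 0.28)
[... 306 characters left out ...]
2313], 0.61)
small_coaster (['side'], [0.4973, -0.2313], 0.95)
oval_dish (['top', 'side'], [0.4687, -0.0956, 1.4274], 17.97)
oval_dish (['top'], [0.4962, -0.1098, 1.4068], 1.32)
oval_dish (['side'], [0.4943, 0.1585, 1.6455], 0.56)
salt_shaker (['top', 'side'], [0.373, -0.1706], 35.17)
salt_shaker (['top'], [0.4828, -0.2197], 1.47)
salt_shaker (['side'], [0.3815, 0.2104], 1.07)
square_coaster (['top', 'side'], [0.381, 0.1954, 0.1774], 0.41)
square_coaster (['top'], [0.3802, 0.195, 0.1742], 0.13)
square_coaster (['side'], [0.382, 0.1985, 0.1845], 0.35)
pinch_pot (['top', 'side'], [0.4046, -0.0363], 0.62)
pinch_pot (['top'], [0.4025, -0.0372], 0.26)
pinch_pot (['side'], [0.4061, -0.0334], 0.12)
```

View pics/f.png

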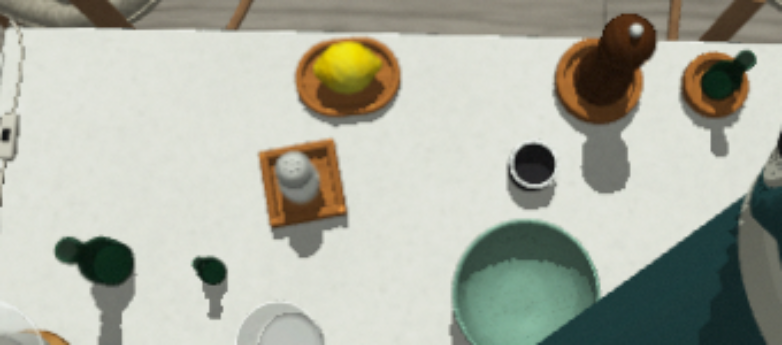

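View pics/f2.png

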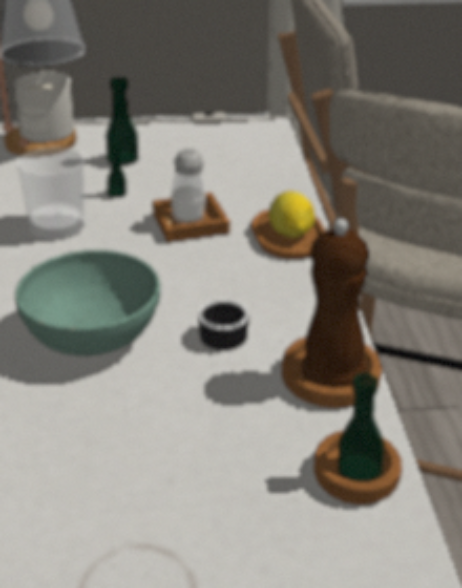

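Both views show everything seated upright, the lemon lengthwise in its dish, and the pot where it was.

```bash
python3 -c "
from workcell import bot
print(bot.finish_job())"
```

```text
the job is handed in; nothing more can be done
None
```

I placed the mill, bottle, shaker and lemon in their holders in that order and handed the job in at about 45 s; the final pictures show all seated, the three upright, and the pot unmoved to within about 2 mm, but no verdict was returned.

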